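# Open the child-resistant tablet jar and lay its cap in the glass dish

## Task

Open the square white tablet jar that stands in the grey tray: its child-resistant cap must be pressed down against its spring, only as hard as the spring asks, and turned anticlockwise while held down, until it comes free. Lift the cap off, leaving the jar standing in its compartment, and set it down right way up inside the small glass dish, without dropping it. Leave everything else where it is.

Things in the scene. Friction and masses are not known exactly. Their poses are not given: they have to be found in the camera images.
- cap_center (a point): Centre (half-way up, on the axis) of the jar's round white ribbed push-and-turn cap, 54 mm in diameter, 27 mm high, 42 g; z is its axis, up. Locked, it stands 98.5 mm above the jar's underside, its skirt ending 8 mm above the jar's shoulder. Press down and, keeping it down, turn anticlockwise (seen from above), then lift. Unpressed or clockwise it does not turn and must not be forced.
- jar_base (a point): Centre of the underside of the loose jar (0.26 kg): square white body 60 x 60 mm, 72 mm high, paper label, shoulder up to 77 mm, round neck 40 mm wide up to 98 mm; x, y along its sides, z up. It stands in one of the three square compartments (67 mm wide, 38 mm deep) of the grey tray, with about 3.5 mm play on each side; their walls keep it from spinning.
- jar_mouth (a point): Centre of the jar's mouth, 98 mm above its underside. A stiff spring in the cap pushes it up; a few mm down, at 15 N, its lugs leave the neck's notches, at 17 N it meets a hard stop (go by the force). Held down it must turn 0.5 rad on the jar (plus up to 0.3 rad of play) to be free; at 1.6 rad it meets a stop. Pressing over 20 N, or twisting hard on a locked cap (30 N in all on the jar), breaks it.
- tray: Grey plastic tray, fixed, on a thin wooden board whose thickness differs from time to time (4 to 14 mm): 146 mm (x) by 217 mm (y), rim 42 mm high, floor 4 mm thick; origin at the centre of its underside (the board's top), z up. Row of three square compartments on its -x side, one long trough on its +x side.
- dish_floor (a point): Centre of the inner floor of the small round clear glass dish, 4 mm above its underside; flat inner floor about 96 mm across, rim 116 mm across and 16 mm above the cart top; loose, 0.17 kg; z up.
- salt: Bystander: round glass salt shaker with a steel top, 45 mm wide, 72 mm high, in a compartment of the tray; origin at the centre of its underside.
- egg_cup: Bystander: white ceramic egg cup, 49 mm wide, 62 mm high, in a compartment of the tray; origin at the centre of its underside.
- whisk: Bystander: whisk, 180 mm long, 40 mm high, lying along the tray's trough; origin on its underside near its middle.
- thermometer: Bystander: stainless steel thermometer probe with a spring clip, 170 mm long, 13 mm high, lying on the cart; origin on its underside near its middle.
- sugar_bowl: Bystander: white ceramic sugar bowl, 92 mm wide, 52 mm high; origin at the centre of its underside.
- mug: Bystander: blue mug, 80 mm wide, 92 mm high; origin at the centre of its underside.
- teaspoon: Bystander: steel spoon, 150 mm long, lying on the cart; origin on its underside at its middle.
There are look-alikes about, which are no part of the job. What is shaped like the part that bears cap_center but blue or pink is not meant.

How it is judged:
On the way:
1. the cap, held down against its spring, is turned past the locking teeth of the neck (angle between the x axis of cap_center and the x axis of jar_base, either way round above 0.3 rad and z of cap_center in the frame of jar_mouth between -0.01 and -0.002 m and horizontal distance between cap_center and jar_mouth below 0.01 m), for 0.05 s.
At the end, for the whole second after the job is handed in: The cap lies right way up (within 0.1 rad) and at rest flat on the floor of the glass dish (its axis within 24 mm of the dish's centre, its height right within 3 mm), released; the jar stands upright (within 0.1 rad) on the floor of its compartment, within 15 mm of where it stood (horizontal distance between cap_center and dish_floor below 0.024 m and z of cap_center in the frame of dish_floor between 0.0105 and 0.0165 m and angle between each of cap_center, jar_base's own z axis and vertical below 0.1 rad and linear speed of cap below 0.02 m/s and z of jar_base in the frame of tray below 0.008 m and distance of jar_base from where it was at the start of the episode below 0.015 m); the robot touches nothing.
It fails at once if the cap is forced: pressed and twisted against the jar with more than 30 N in all (contact force between cap and jar above 30 N).
It fails at once if the jar is pulled up out of its compartment (more than 12 mm) or tipped over (0.3 rad) (z of jar_base in the frame of tray above 0.016 m or angle between jar_base's own z axis and vertical above 0.3 rad).
It fails at once if the cap is dropped: let go, off the jar, more than 25 mm above the dish's floor (contact force between the fingers and cap below 0.05 N and distance between cap_center and jar_mouth above 0.03 m and height (world z) of cap_center above 0.0425 m).
It fails at once if a bystander or the dish is pushed more than 30 mm out of its place (distance of any of salt, egg_cup, whisk, thermometer, sugar_bowl, mug, teaspoon, dish_floor from where it was at the start of the episode above 0.03 m).
It also fails if it takes over 59 s, if anything falls off the work surface, if the arm or the gripper's body presses on something with over 40 N, if the wrist force passes 120 N, or if a joint passes its speed limit or range.

## Robot

A 6-joint arm with a two-finger parallel gripper is mounted at the origin on the work surface. World frame = base frame: x ahead of the robot, y to its left, z up, the work surface at z = 0. Lengths are in m, angles in rad, forces in N, time in s.
With the tool pointing down it reaches from about 0.35 to 0.925 m from the base axis. Payload 6.4 kg.
Tool frame: the origin (TCP) lies at the very end of the fingers, on their centre line; the grasp point (between the pads) lies 19 mm behind it; z points along the fingers, x is the direction in which the jaws open and shut, and the axes are right-handed (so a half turn about z gives the same grasp; the last joint's range is limited). The gripper opens to 94 mm and grips with 3 to 60 N. Pads are 16 mm wide; open, the fingers measure 119 mm over their backs; the gripper's body (75 mm by 177 mm) begins 78 mm behind the grasp point.
Start: joints at [1.101, 0.245, 1.558, -0, 1.339, -0.174], TCP at [0.189, 0.622, 0.205] pointing down, gripper open.
Joint ranges: [-3.13, 3.13], [-1.02, 2.26], [0.13, 2.54], [-0.95, 4.09], [0.21, 2.88], [-2.74, 2.74]. Speed limits (rad/s): [2.57, 2.57, 3.14, 3.14, 3.14, 3.14].

## Interface

Orientations are given as a unit quaternion [x, y, z, w].
In Python, from workcell import robot gives the robot as it stands. Calls block until the motion is done:
- robot.move_to(position, orientation): joint-space move of the TCP to a pose.
- robot.move_linear(position, ori=None, max_speed=0.15, threshold=None): straight line of the TCP; ori=None keeps the orientation; max_speed is the mean speed in m/s. With threshold (N) it stops when the force on the tool has changed by that much, and returns True; else False.
- robot.set_joints(angles): joint-space move.
- robot.gripper_to(opening): finger opening in m; the grip force is fixed at half the most; returns when the fingers have stopped.
- robot.sleep(seconds).
- robot.solve_ik(position, orientation): joint angles nearest the present ones, or None.
- robot.read_camera(name): name is "side" or "top" or "wrist"; returns the picture (384x512x3 uint8, red, green, blue); there is no depth.
- robot.calibration(name): a dict with "intrinsics" (3x3 intrinsics, pixels), "k1" (the pictures are not rectified: a ray, as slopes to the right and down, at radius r is drawn at 1 + k1 r^2 times it, then the intrinsics apply), "T" (4x4, takes a point from camera to world coordinates); the wrist camera has in their place "tool_from_camera" (4x4, takes a point from camera to tool coordinates, whose origin is the TCP and whose axes are the tool frame's). Camera axes: x right, y down, z forward; pixel columns grow to the right and rows downward; lengths in m; the calibration is good to about 2 mm. A picture is of the moment at which its call begins: read the wrist's pose just before it. calibration takes no time and is no camera call.
A pose or a line that the arm cannot do raises robot.Unreachable and nothing moves.
- robot.hand_in(): hands the job in, once; it reports no verdict.
Trained networks look in the newest picture that a camera, given by its name, has taken for a name from the list of things; names that differ only in an ending like _2 or _b are one class to them, and where a whole thing is asked for, a point or a joint stands for the part that bears it (a point fixed in the world has none). Each returns a list of dicts, best first, with "conf" (0 to 1); they miss things now and then, are a little off and sometimes report something else, mostly with a low value. They report only what shows in the picture. A call takes as long as a camera call. They do not tell look-alikes from the thing itself.
- robot.regions_of(camera, thing): "mask" (384x512 bool, what is visible of it) and "bbox" ([centre column, centre row, width, height] in pixels, round what is visible of it).
Readings, each from a call of its own:
- robot.current_t(): time.
- robot.current_joint_positions(): joint angles.
- robot.current_qd(): joint speeds.
- robot.current_joint_efforts(): joint torques, N m.
- robot.current_position(): TCP position.
- robot.current_eef_rot(): TCP orientation.
- robot.current_ft_force(): force on the tool from outside, world axes, zero at the start.
- robot.current_ft_torque(): the same for the moment, N m.
- robot.current_width(): finger opening in m.
Only numpy, scipy, OpenCV 4.12 (cv2) and the standard library are available. Lean on these libraries where they do the work, as an engineer would, in place of code of your own. Each camera call takes 0.05 s, during which the arm holds its last target. There are 200 camera calls.

## Working session

There is one attempt and no reset: what is moved stays moved. The work goes in short steps, each a Python script; the robot and the scene stay as the last script left them, time stands still between calls to the robot, and variables do not carry over. Pictures are saved under pics/ and viewed, about 8 in all and at most 12, crops included, and the job is handed in when it is done.

```bash
mkdir -p pics; cat > h.py <<'E'
import numpy as np, cv2
from workcell import robot
from scipy.spatial.transform import Rotation as R
def save(img,n): cv2.imwrite(f'pics/{n}.png',img[:,:,::-1])
def camT(cam,p=None,q=None):
    c=robot.calibration(cam)
    if 'T' in c: return np.array(c['T']),c
    T=np.eye(4);T[:3,:3]=R.from_quat(q).as_matrix();T[:3,3]=p
    return T@np.array(c['tool_from_camera']),c
def ray(uv,T,c):
    K=np.array(c['intrinsics']);d=np.linalg.inv(K)@[uv[0],uv[1],1];d=d[:2]
    s=d.copy()
    for _ in range(30): s=d/(1+c['k1']*(s@s))
    return T[:3,3],T[:3,:3]@np.array([s[0],s[1],1])
def atz(uv,z,T,c):
    o,d=ray(uv,T,c);return o+d*(z-o[2])/d[2]
def proj(P,T,c):
    X=T[:3,:3].T@(np.asarray(P)-T[:3,3]);s=X[:2]/X[2];s=s*(1+c['k1']*(s@s))
    return (np.array(c['intrinsics'])@[s[0],s[1],1])[:2]
E
python3 - <<'E'
from h import *
ims=[]
for cam in ['top','side']:
    im=robot.read_camera(cam);ims.append(im)
    T,c=camT(cam);print(cam,T.round(3).tolist(),c['intrinsics'],c['k1'])
    for t in ['cap_center','jar_base','dish_floor','tray']:
        for r in robot.regions_of(cam,t)[:4]:
            print(t,round(r['conf'],2),np.round(r['bbox'],1),r['mask'].sum())
save(ims[0],'top');save(ims[1],'side')
print(robot.current_t(),robot.current_eef_rot(),robot.calibration('wrist')['tool_from_camera'])
E
```

```text
top [[0.024, -0.987, 0.162, 0.367], [-1.0, -0.024, 0.002, -0.008], [0.002, -0.162, -0.987, 1.523], [0.0, 0.0, 0.0, 1.0]] [[495.3744861    0.         255.09999594]
 [  0.         495.3744861  187.70955533]
 [  0.           0.           1.        ]] -0.19031173798207235
cap_center 0.6 [262.9 249.6  18.7  17. ] 275
cap_center 0.55 [223.6 223.   18.1  21.2] 311
cap_center 0.54 [215.9 267.4  16.5  16.9] 236
jar_base 0.67 [222.4 225.5  21.3  20.8] 135
dish_floor 0.94 [296.2 208.   38.6  35.4] 1040
dish_floor 0.17 [200.8 216.6  81.7  58.1] 3182
tray 0.92 [199.1 216.8  79.7  59.5] 3036
tray 0.39 [223.9 223.7  19.   23.5] 156
side [[-0.961, -0.192, 0.198, 0.376], [-0.275, 0.63, -0.726, 0.72], [0.015, -0.753, -0.658, 0.728], [0.0, 0.0, 0.0, 1.0]] [[351.92013599   0.         259.6076975 ]
 [  0.         351.92013599 188.77018413]
 [  0.           0.           1.        ]] 0.030586384855707756
cap_center 0.97 [325.9 248.7  17.9  17. ] 374
cap_center 0.81 [279.5 209.4  17.4  19.4] 396
cap_center 0.51 [310.  209.8  20.7  21.1] 288
jar_base 0.82 [278.9 224.9  27.   19.1] 435
dish_floor 0.78 [277.4 181.1  35.1  28.1] 736
tray 0.71 [254.8 252.5  92.6  96.8] 3883
0.5 [ 8.03586373e-01  5.95188155e-01 -1.86284042e-05  2.08332816e-05] [[ 9.99999436e-01 -7.88062547e-04  7.11329047e-04 -4.58916765e-04]
 [ 5.87170978e-04  9.68798225e-01  2.47850064e-01 -7.32862073e-02]
 [-8.84455672e-04 -2.47849507e-01  9.68798142e-01 -1.80464615e-01]
 [ 0.00000000e+00  0.00000000e+00  0.00000000e+00  1.00000000e+00]]
```

View pics/top.png

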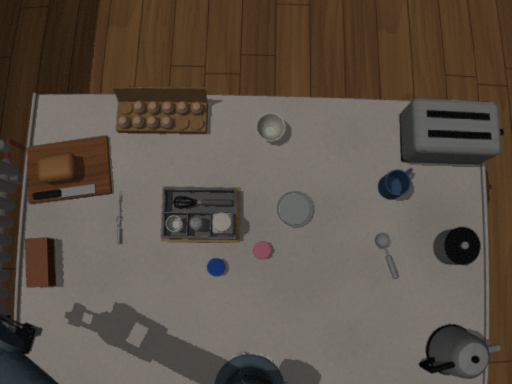

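View pics/side.png

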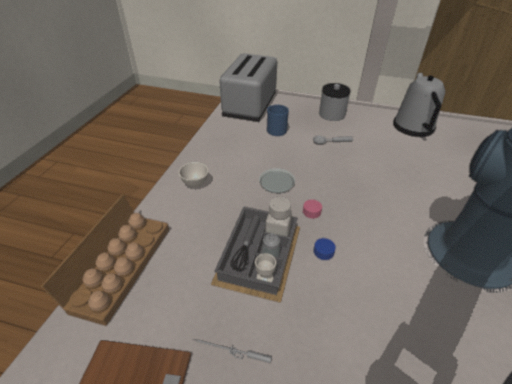

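The top view shows the jar with its white cap at about (222,223). The dish is at (296,208), the salt and egg cup at (200,224) and (175,225), and the blue and pink look-alike caps at (216,267) and (263,250). The side view agrees: cap (279,209), dish (277,181). Next I'll triangulate, then look with the wrist camera.

```bash
cat >> h.py <<'E'
def cen(r):
    m=r['mask'];ys,xs=np.nonzero(m);return np.array([xs.mean(),ys.mean()])
def tri(obs):
    A=np.zeros((3,3));b=np.zeros(3)
    for o,d in obs:
        d=d/np.linalg.norm(d);P=np.eye(3)-np.outer(d,d);A+=P;b+=P@o
    x=np.linalg.solve(A,b);return x,[np.linalg.norm(np.cross(x-o,d/np.linalg.norm(d))) for o,d in obs]
E
python3 - <<'E'
from h import *
def q(yaw): return (R.from_euler('z',yaw)*R.from_quat([1,0,0,0])).as_quat()
for cam in ['top','side']: robot.read_camera(cam)
px={'cap':{},'dish':{}}
for n,t,guess in [('cap','cap_center',{'top':(223,223),'side':(279,209)}),('dish','dish_floor',{'top':(296,208),'side':(277,181)})]:
    obs=[]
    for cam in ['top','side']:
        T,c=camT(cam);rs=robot.regions_of(cam,t)
        rs=[r for r in rs if np.linalg.norm(np.array(r['bbox'][:2])-guess[cam])<8]
        u=cen(rs[0]); obs.append(ray(u,T,c))
        print(n,cam,u, [atz(u,z,T,c).round(4) for z in ((.112,) if n=='cap' else (.008,))])
    x,e=tri(obs);print(n,x.round(4),np.round(e,4))
    if n=='cap': cap=x
# closer look
tool=np.array([cap[0],cap[1],0.24])
best=None
for yaw in np.linspace(-np.pi,np.pi,25):
    s=robot.solve_ik(tool,q(yaw))
    print(round(yaw,2),None if s is None else np.round(s,2)[-1],end='; ')
print()
print('t',robot.current_t(),robot.current_ft_force())
E
```

```text
cap top [221.90508475 221.70847458] [array([0.4979, 0.0874, 0.112 ])]
cap side [279.25547445 206.69586375] [array([0.4947, 0.0914, 0.112 ])]
cap [0.4969 0.0876 0.1082] [0.0014 0.0014]
dish top [293.76303318 207.87867299] [array([ 0.5556, -0.1256,  0.008 ])]
dish side [276.6120944  180.30678466] [array([ 0.5513, -0.1302,  0.008 ])]
dish [ 0.5527 -0.1255  0.012 ] [0.0023 0.0023]
-3.14 None; -2.88 None; -2.62 2.57; -2.36 2.31; -2.09 2.04; -1.83 1.78; -1.57 1.52; -1.31 1.26; -1.05 1.0; -0.79 0.73; -0.52 0.47; -0.26 0.21; 0.0 -0.05; 0.26 -0.31; 0.52 -0.57; 0.79 -0.84; 1.05 -1.1; 1.31 -1.36; 1.57 -1.62; 1.83 -1.88; 2.09 -2.15; 2.36 -2.41; 2.62 -2.67; 2.88 None; 3.14 None; 
t 0.8 [0.12619075 0.10139966 0.36530186]
```

```bash
cat >> h.py <<'E'
def q(yaw): return (R.from_euler('z',yaw)*R.from_quat([1,0,0,0])).as_quat()
E
python3 - <<'E'
from h import *
tool=np.array([.4965,.0885,.24])
res=[]
for i,yaw in enumerate([2.49,-.65]):
    robot.move_to(tool,q(yaw)); robot.sleep(.2)
    p,o=robot.current_position(),robot.current_eef_rot()
    im=robot.read_camera('wrist');save(im,f'w{i}')
    T,c=camT('wrist',p,o)
    for t in ['cap_center','jar_base','tray','dish_floor']:
        for r in robot.regions_of('wrist',t)[:3]:
            u=cen(r);print(i,t,round(r['conf'],2),u.round(1),np.round(r['bbox'],1),r['mask'].sum(),atz(u,.118,T,c).round(4) if t=='cap_center' else '')
            if t=='cap_center':
                (cx,cy),ax,_=cv2.fitEllipse(cv2.findContours(r['mask'].astype(np.uint8),0,1)[0][0]);print('  ell',cx,cy,ax)
    print(p,robot.current_t())
a=cv2.imread('pics/w0.png');b=cv2.imread('pics/w1.png');cv2.imwrite('pics/w01.png',cv2.resize(np.hstack([a,b]),(800,300)))
E
```

```text
0 cap_center 0.72 [244.9  53.9] [246.7  53.9  49.4  48.2] 1857 [ 0.4283 -0.013   0.118 ]
  ell 244.89620971679688 53.926002502441406 (45.60041809082031, 50.02907943725586)
0 cap_center 0.67 [256.2 187. ] [258.5 186.6  55.4  59. ] 2530 [0.4934 0.0889 0.118 ]
  ell 256.2232971191406 186.97402954101562 (55.025367736816406, 56.7467155456543)
0 cap_center 0.63 [348.3 121.1] [348.1 121.1  46.5  46.7] 1825 [0.3878 0.0908 0.118 ]
  ell 348.317626953125 121.14122009277344 (45.48427200317383, 49.220523834228516)
0 jar_base 0.73 [255.2 161.3] [256.2 166.9  72.1  45. ] 921 
0 tray 0.76 [255.2 216.7] [254.4 205.7 174.9 185.4] 11743 
0 dish_floor 0.86 [109.5  56.6] [110.2  58.2 100.6 100.5] 7546 
[0.49645862 0.08892758 0.23994882] 3.4583
1 cap_center 0.81 [254.8 185.3] [256.  186.6  58.3  64.1] 2652 [0.4964 0.0912 0.118 ]
  ell 254.7974090576172 185.32781982421875 (56.08266830444336, 58.506832122802734)
1 cap_center 0.74 [263.8 266.9] [265.9 267.6  35.2  42.5] 1339 [0.4514 0.0167 0.118 ]
  ell 263.8106689453125 266.93695068359375 (39.20586013793945, 41.62981033325195)
1 jar_base 0.58 [254.7 159.8] [254.2 163.3  76.2  48. ] 929 
1 tray 0.78 [237.7  90.2] [233.  108.  223.6 215.9] 17722 
1 dish_floor 0.88 [390.8 254.8] [380.8 263.   82.   67.8] 1866 
[0.49649498 0.08849466 0.24000368] 6.5583
```

View pics/w01.png

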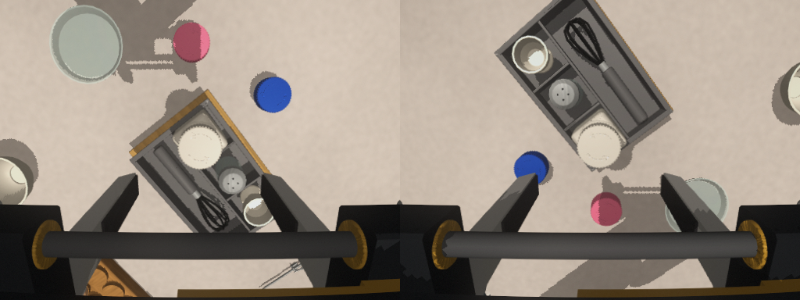

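The wrist views show the white cap in the picture centre, at (256,187) and (255,185). Averaging the opposed views gives an axis of about (0.495, 0.090). Next I'll touch the cap's top lightly with closed fingers to get its height.

```bash
python3 - <<'E'
from h import *
c=np.array([.4949,.0900])
robot.gripper_to(0.0)
robot.move_linear([*c,.145],q(-.65),max_speed=.15); robot.sleep(.2)
f0=np.array(robot.current_ft_force());print(f0)
print(robot.move_linear([*c,.105],max_speed=.012,threshold=3))
print(robot.current_position(),np.array(robot.current_ft_force())-f0)
robot.sleep(.2);print(robot.current_position(),np.array(robot.current_ft_force())-f0,robot.current_t())
E
```

```text
[ 0.22125087 -0.21884178  0.24068191]
True
[0.49497985 0.09001385 0.12082823] [-1.82937263 -0.08131391  3.56771807]
[0.4949495  0.09000394 0.12079977] [-0.46561006  0.72557428  5.00227987] 11.125
```

```bash
python3 - <<'E'
from h import *
c=np.array([.4949,.0900])
robot.move_linear([*c,.145],max_speed=.15)
robot.gripper_to(.08)
robot.move_linear([*c,.0955],max_speed=.06); robot.sleep(.2)
f0=np.array(robot.current_ft_force());print(f0, robot.current_position())
robot.gripper_to(.05); robot.sleep(.2)
f=np.array(robot.current_ft_force());print(f-f0,robot.current_ft_torque(),robot.current_width(),robot.current_position(),robot.current_t())
np.save('f0.npy',f0)
p,o=robot.current_position(),robot.current_eef_rot()
im=robot.read_camera('wrist');save(im,'grip')
E
```

```text
[-0.32961822  0.08714457 -0.45170748] [0.49524552 0.08998882 0.09595876]
[ 1.53632378 -1.2427419   0.99243319] [-0.22074324 -0.11861239  0.02828486] 0.05337713412037345 [0.49516299 0.08989983 0.09563228] 14.6167
```

View pics/grip.png

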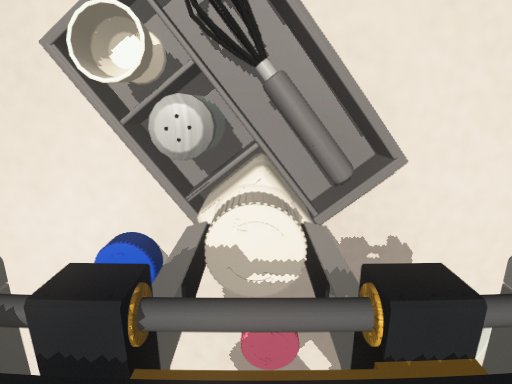

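The white cap sits between the pads, its top at about (256,245) in the picture, with the jar body below it. The width of 53.4 mm matches the cap. Next I'll press in small steps, watching the force.

```bash
cat >> h.py <<'E'
def ff(n=4):
    a=[]
    for _ in range(n): a.append(robot.current_ft_force()); robot.sleep(.02)
    return np.mean(a,0)-np.load('f0.npy')
E
python3 - <<'E'
from h import *
z=.0955;c=[.4949,.0900]
while z>.0885:
    z-=.0005 if z>.0925 else .0003
    robot.move_linear([*c,z],max_speed=.01)
    robot.sleep(.04); f=ff()
    print(round(z,4),np.round(robot.current_position()[2],4),f.round(1))
    if f[2]>15.6: break
print(robot.current_t(),robot.current_ft_torque(),robot.current_width())
E
```

```text
0.095 0.0955 [ 1.7 -0.7  4.2]
0.0945 0.0953 [ 1.8 -1.6  6. ]
0.094 0.0951 [ 1.3 -1.9  7.7]
0.0935 0.0947 [ 0.7 -2.   8.2]
0.093 0.0943 [ 0.4 -1.7  9.2]
0.0925 0.094 [-0.1 -2.2 10.1]
0.0922 0.0937 [-0.2 -2.2  9.9]
0.0919 0.0935 [-0.4 -2.2 11.1]
0.0916 0.0933 [-0.6 -2.5 11.8]
0.0913 0.093 [-0.9 -2.2 12. ]
0.091 0.0928 [-1.  -2.2 12. ]
0.0907 0.0926 [-1.5 -2.8 12.6]
0.0904 0.0923 [-1.9 -2.3 13.2]
0.0901 0.0921 [-1.9 -2.2 13.5]
0.0898 0.0918 [-1.9 -2.5 13.5]
0.0895 0.0916 [-2.1 -3.  14.6]
0.0892 0.0914 [-2.2 -2.3 15.3]
0.0889 0.0912 [-2.2 -2.5 15.2]
0.0886 0.091 [-3.1 -2.6 15.4]
0.0883 0.0907 [-3.2 -2.2 15.8]
21.8333 [-0.32309239  0.8332616   0.00329254] 0.053963249119649226
```

```bash
python3 - <<'E'
from h import *
c=[.4949,.0900];z=.0883;yaw=-.65
f=ff(6)
while f[2]<16.1 and z>.0868:
    z-=.0003; robot.move_linear([*c,z],max_speed=.01); robot.sleep(.04); f=ff(6)
print(round(z,4),f.round(1),np.round(robot.current_position(),4))
t0=np.array(robot.current_ft_torque())
while yaw<.45:
    yaw+=.05
    robot.move_linear([*c,z],q(yaw),max_speed=.01); robot.sleep(.04)
    f=ff(); t=np.array(robot.current_ft_torque())-t0
    ry=R.from_quat(robot.current_eef_rot())*R.from_quat([1,0,0,0]).inv()
    print(round(yaw,2),round(ry.as_euler('ZYX')[0],3),round(z,4),np.round(robot.current_position()[2],4),f.round(1),'tz',t[2].round(2),round(robot.current_t(),1))
    if f[2]>18.5 or np.linalg.norm(f)>22 or abs(t[2])>.45: print('STOP');break
    if f[2]<15.8: z-=.0003
    elif f[2]>17: z+=.0002
E
```

```text
0.0883 [-3.3 -2.7 16.5] [0.496  0.0897 0.0907]
-0.6 -0.6 0.0883 0.0909 [-2.5 -1.5 16. ] tz 0.04 22.3
-0.55 -0.55 0.0883 0.0909 [-1.9 -0.7 15.8] tz 0.03 22.6
-0.5 -0.5 0.088 0.0907 [-1.3 -0.8 15.9] tz -0.01 23.0
-0.45 -0.45 0.088 0.0908 [-1.5 -1.3 15.6] tz 0.01 23.4
-0.4 -0.4 0.0877 0.0906 [-1.3 -0.9 16.3] tz 0.03 23.7
-0.35 -0.35 0.0877 0.0906 [-1.2 -0.9 16.3] tz 0.03 24.1
-0.3 -0.3 0.0877 0.0906 [-1.3 -0.3 16.2] tz 0.04 24.4
-0.25 -0.25 0.0877 0.0906 [-0.9 -0.8 16.2] tz -0.01 24.8
-0.2 -0.2 0.0877 0.0905 [-1.3 -0.4 16.1] tz -0.02 25.2
-0.15 -0.15 0.0877 0.0906 [-1.6 -1.  16.5] tz -0.03 25.5
-0.1 -0.1 0.0877 0.0906 [-0.9 -0.6 15.9] tz -0.05 25.9
-0.05 -0.05 0.0877 0.0906 [-1.1 -1.  16.2] tz 0.01 26.2
-0.0 0.0 0.0877 0.0906 [-1.5 -0.8 16.5] tz 0.01 26.6
0.05 0.05 0.0877 0.0906 [-1.3 -1.1 16.4] tz 0.03 26.9
0.1 0.1 0.0877 0.0906 [-0.8 -0.8 16.8] tz 0.01 27.3
0.15 0.15 0.0877 0.0906 [-1.1 -0.8 16.2] tz 0.02 27.7
0.2 0.2 0.0877 0.0906 [-1.5 -1.  15.9] tz 0.04 28.0
0.25 0.25 0.0877 0.0906 [-1.  -1.3 16.4] tz 0.07 28.4
0.3 0.3 0.0877 0.0906 [-1.1 -0.9 16.2] tz 0.03 28.7
0.35 0.35 0.0877 0.0907 [-0.9 -0.1 16.3] tz -0.01 29.1
0.4 0.4 0.0877 0.0907 [-0.6  0.  16.4] tz -0.02 29.5
0.45 0.45 0.0877 0.0907 [-1.1 -0.4 15.6] tz -0.04 29.8
0.5 0.5 0.0874 0.0904 [-1.2 -0.3 16.5] tz -0.0 30.2
```

```bash
python3 - <<'E'
from h import *
c=[.4949,.0900]
for z in [.0915,.0955,.0985,.1005]:
    robot.move_linear([*c,z],max_speed=.02); robot.sleep(.1);f=ff(6)
    print(z,np.round(robot.current_position(),4),f.round(2),robot.current_t())
    if f[2]<-2: print('STOP');break
im=robot.read_camera('wrist');save(im,'lift0')
E
```

```text
0.0915 [0.497  0.09   0.0937] [ 2.13 -0.23 10.94] 30.7333
0.0955 [0.4957 0.0901 0.0961] [2.12 0.18 6.01] 31.2833
0.0985 [0.4943 0.0901 0.0979] [ 0.97 -0.16 -0.16] 31.7833
0.1005 [0.4949 0.09   0.1005] [ 1.05 -0.26  0.01] 32.2333
```

View pics/lift0.png

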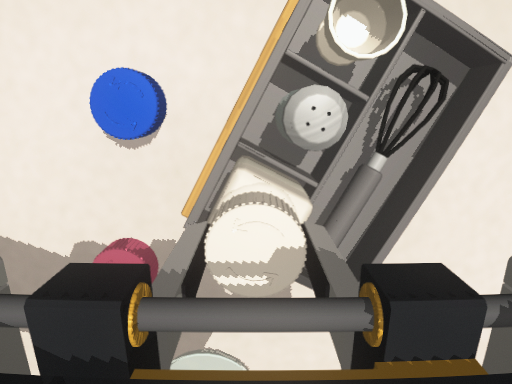

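The cap is free: the force is 0 after lifting past the spring, and the picture shows the jar still down in its compartment at about (265,190). I'll lift it clear, then look at the dish from near.

```bash
python3 - <<'E'
from h import *
w0T,c=camT('wrist',[.4965,.0889,.24],q(2.49));print('w0 dish',atz((109.5,56.6),.010,w0T,c))
c2=[.4949,.0900]
for z in [.106,.118,.135]:
    robot.move_linear([*c2,z],max_speed=.04); f=ff(4); print(z,f.round(2))
    if f[2]<-2.3: print('STOP'); raise SystemExit
robot.move_linear([*c2,.22],max_speed=.12)
robot.move_to([.60,-.21,.22],q(.5)); robot.sleep(.2)
p,o=robot.current_position(),robot.current_eef_rot()
im=robot.read_camera('wrist');save(im,'dish'); T,c=camT('wrist',p,o)
for r in robot.regions_of('wrist','dish_floor')[:2]:
    u=cen(r);b=np.array(r['bbox'])
    (x,y),ax,_=cv2.fitEllipse(max(cv2.findContours(r['mask'].astype(np.uint8),0,1)[0],key=len))
    print(r['conf'],b.round(1),u,(x,y),ax,atz(u,.010,T,c).round(4),atz((x,y),.010,T,c).round(4))
print(p,ff().round(2),robot.current_width(),robot.current_t())
E
```

```text
w0 dish [ 0.55317715 -0.12983048  0.01      ]
0.106 [ 0.3  -0.1  -0.01]
0.118 [ 0.05 -0.13 -0.5 ]
0.135 [ 0.13 -0.28  0.42]
0.7 [255.1  88.1 101.8 101.4] [253.7952059  87.7266134] (253.7884979248047, 87.71949005126953) (99.1842041015625, 102.55599212646484) [ 0.5496 -0.1222  0.01  ] [ 0.5496 -0.1222  0.01  ]
0.28 [257.  245.5 100.3 110.8] [255.28138075 244.75174338] (255.27963256835938, 244.73983764648438) (100.90030670166016, 106.8011703491211) [ 0.6454 -0.2934  0.01  ] [ 0.6454 -0.2934  0.01  ]
[ 0.60012813 -0.20869769  0.22024643] [-0.01 -0.03  0.14] 0.0537457741286809 36.2333
```

View pics/dish.png

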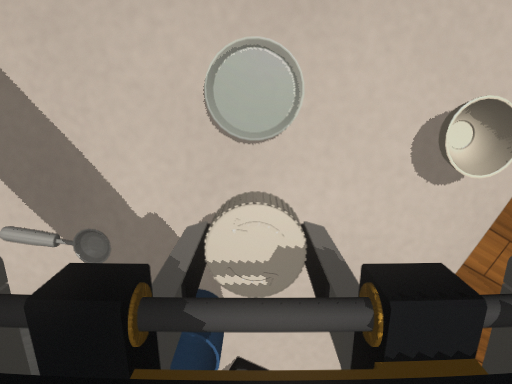

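The dish shows clear at (254,88), with the cap upright in the fingers at (256,250). The opposed wrist views and the top and side views agree on a centre near (0.551, -0.1265), so I'll place the cap there.

```bash
python3 - <<'E'
from h import *
d=[.551,-.1265]
robot.move_linear([*d,.22],max_speed=.12)
robot.move_linear([*d,.035],max_speed=.12); robot.sleep(.2)
print(robot.current_position(),ff().round(2))
hit=robot.move_linear([*d,.000],max_speed=.012,threshold=2.5)
print(hit,robot.current_position(),ff().round(2),robot.current_width(),robot.current_t())
E
```

```text
[ 0.55129873 -0.12663655  0.03547421] [-0.44  0.22  0.15]
True [ 0.55102308 -0.12648956  0.0059086 ] [0.35 0.34 5.17] 0.05324317683651976 41.3417
```

```bash
python3 - <<'E'
from h import *
d=[.551,-.1265]
robot.move_linear([*d,.0065],max_speed=.02)
robot.gripper_to(.060); robot.sleep(.2)
print(robot.current_width(),ff().round(2))
robot.move_linear([*d,.07],max_speed=.06)
robot.move_linear([.62,-.24,.22],max_speed=.15); robot.sleep(.2)
p,o=robot.current_position(),robot.current_eef_rot()
im=robot.read_camera('wrist');T,c=camT('wrist',p,o)
for t,z in [('cap_center',.025),('dish_floor',.01)]:
    for r in robot.regions_of('wrist',t)[:2]: print(t,r['conf'],np.round(r['bbox'],1),atz(cen(r),z,T,c).round(4))
im2=robot.read_camera('side')
cv2.imwrite('pics/end.png',np.hstack([im[:300,100:420],cv2.resize(im2[140:300,200:370],(320,300))])[:,:,::-1])
print(robot.current_t())
E
```

```text
0.060142193921299776 [ 0.13 -0.3   0.01]
cap_center 0.95 [250.   56.2  48.7  58.7] [ 0.5484 -0.1252  0.025 ]
dish_floor 0.57 [253.2  53.5 101.5 104.8] [ 0.5503 -0.1218  0.01  ]
45.3
```

View pics/end.png

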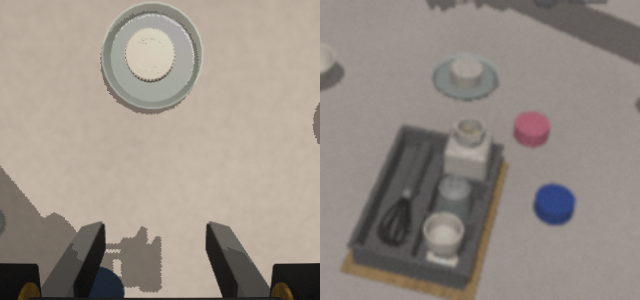

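The cap lies right way up near the dish's centre, at (150,55) in the left crop. The open jar stands upright in its compartment, at (468,150) in the right crop, and everything else is in place. I'll hand in now.

```bash
python3 -c "
from workcell import robot
robot.hand_in();print(robot.current_t())"
```

```text
the job is handed in; nothing more can be done
the job is handed in; nothing more can be done
```

The jar is open and its cap lies right way up in the glass dish; I handed the job in just after 45.3 s on the robot's clock. `hand_in` reports no verdict, so these are my own checks:

- **Opening:** I gripped the cap at 53.4 mm wide. I pressed until the wrist force read about 16 N, then held it between 15.6 and 16.8 N while turning 1.15 rad anticlockwise. The twisting moment stayed under 0.1 N m. On lifting, the force fell to about zero, so the cap came free without pulling the jar up.
- **Placing:** The cap met the dish floor with the fingertips at 5.9 mm, where the force reached about 5 N before release.
- **Final pictures:** The cap is about 4 mm from the dish's centre (24 mm allowed). The jar stands open and upright in its compartment, and nothing else looks moved. The gripper is clear of everything.

**Disagreements:** Estimates of the cap's and the dish's centres from different camera views differed by up to 8 mm. I used averages. The wrist views put the cap's top about 1 cm too low, so I took its height by touch instead. No check failed.

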